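# Move the test-tile cassette from the glazing stand to the carrier

### The job

The test-tile cassette is dry: press down the latch pad of the glazing stand so that the cassette pops up, lift it out, and push it down, without dropping it, into the empty slot of the plywood carrier until the carrier's latch snaps over its batten and holds it fully home. Let go of it there, and leave the bowl, the jar and the rolling pin where they are.

Things in the scene. Friction and masses are not known exactly. Their poses are not given: they have to be found in the camera images.
- cassette: Pale wooden upright panel faced with test tiles, 0.35 kg, 160 mm long (its y), 20 mm thick (x), 125 mm tall, with a wooden batten low on each face: 60 mm long, 8 mm proud, its top edge 45 mm up. Same either way round. Origin: centre of its underside, z up. Starts latched in the stand, underside 11 mm above the table. Grip it across its thickness at the middle of its top.
- stand: Glazing stand, fixed to the table: one slot with aluminium guides on a grey drip tray 180 x 220 mm, rim 16 mm. Origin on the table below the slot's middle, z up; the slot runs along its y, latch at the middle of the +x side, +x pointing away from the robot within 20 degrees. Holds the cassette at the start; its latch cannot be forced by pulling. Slot and latch are built as on the carrier.
- stand_pad (a point): Middle of the upper face of the black press pad (30 x 40 mm, 8 mm thick) of the stand's latch, 78 mm from the slot's middle along the stand's x, 34 mm above the table at rest. Press it straight down: it goes down about 18 mm to its stop, taking about 3 to 10 N.
- stand_latch (a joint): Angle of the stand's latch: 0 closed (hook over the batten), 0.34 rad fully pressed; above about 0.25 the hook clears the batten and a sprung lifter bar under the cassette raises it by 15 mm. It stays up when the pad is let go, the hook then resting on the batten's face (about 0.15); springs back to 0 when the slot is empty.
- carrier: Plywood carrier, fixed: shallow crate 100 x 210 mm with 46 mm high boards at both ends and the side nearer the robot; one empty slot, wooden guides. Origin, axes and yaw range as the stand's. Slot floor 8 mm above the origin. Guides only at the slot's ends (60 to 87 mm from its middle), 80 mm high, flared up to 91 mm; the cassette has 1.5 mm play each side across (x), 2 mm along (y).
- carrier_seat (a point): Where the middle of the cassette's underside lies when latched in the carrier: the slot's middle, 11 mm above the table. Axes as the carrier's. A black lifter bar here, its top 26 mm above the table when up, is sprung upwards with 12 to 14 N, so the cassette must be pushed down; it cannot drop in.
- carrier_latch (a joint): Angle of the carrier's steel latch: 0 closed, 0.34 rad open. Its hook: underside 56 mm above the table, tip 13 mm from the slot's middle, sloped top up to 81 mm. The batten pushes it aside on the way down (about 15 N in all; its pad need not be pressed); it snaps back to 0 over the batten's top edge when the underside is within 3 mm of the slot floor.
- bowl: Terracotta bowl 130 mm across, 50 mm high, right of the work (bystander). Origin: centre of its underside.
- jar: White closed jar 70 mm across, 90 mm high, left of the work (bystander). Origin: centre of its underside.
- rolling_pin: Small wooden rolling pin, 190 mm long, 36 mm thick, lying beyond the stand and the carrier (bystander). Origin: below its middle, on the table; x along it.
Mind the look-alikes: they are no part of the job. Leave any blue look-alike of the cassette alone.

How it is judged (in metres and radians):
On the way, in this order (a step that is already met when the one before it is completed fails the run):
1. the stand's latch has let the cassette pop up in its slot (z of cassette in the frame of stand between 0.019 and 0.045 m and horizontal distance between cassette and stand below 0.01 m), for 0.1 s.
2. the cassette is lifted clear out of the stand (z of cassette in the frame of stand above 0.095 m), for 0.05 s.
At the end, for the whole second after the job is handed in: The cassette stands latched in the carrier: underside no more than 3 mm above the latched height, within 5 mm along and 4 mm across the slot's middle, in line within 0.06 rad, upright within 0.05 rad, at rest; both latches closed (below 0.04 rad) (x of cassette in the frame of carrier_seat between -0.004 and 0.004 m and y of cassette in the frame of carrier_seat between -0.005 and 0.005 m and z of cassette in the frame of carrier_seat below 0.003 m and angle between the x axis of cassette and the x axis of carrier, either way round below 0.06 rad and angle between cassette's own z axis and vertical below 0.05 rad and value of joint each of carrier_latch, stand_latch below 0.04 rad and linear speed of cassette below 0.01 m/s); the robot touches nothing.
It fails at once if the bowl is pushed more than 30 mm (distance of bowl from where it was at the start of the episode above 0.03 m).
It fails at once if the jar is pushed more than 30 mm (distance of jar from where it was at the start of the episode above 0.03 m).
It fails at once if the rolling pin is pushed more than 30 mm (distance of rolling_pin from where it was at the start of the episode above 0.03 m).
It fails at once if the cassette is dropped into the carrier (falls loose at over 0.8 m/s) (distance between cassette and carrier_seat below 0.09 m and contact force between the fingers and cassette below 0.3 N and linear speed of cassette above 0.8 m/s).
It also fails if it takes over 48 s, if anything falls off the work surface, if the arm or the gripper's body presses on something with over 40 N, if the wrist force passes 120 N, or if a joint passes its speed limit or range.

### The arm

A 6-joint arm with a two-finger parallel gripper is mounted at the origin on the work surface. World frame = base frame: x ahead of the robot, y to its left, z up, the work surface at z = 0. Lengths are in mm, angles in rad, forces in N, time in s.
With the tool pointing down it reaches from about 300 to 775 mm from the base axis. Payload 14.6 kg.
Tool frame: the origin (TCP) lies between the finger pads; the fingertips stand 19 mm ahead of it and the grasp point (between the pads) is the TCP; z points along the fingers, y is the line along which they close (so a half turn about z gives the same grasp; the last joint's range is limited). The gripper opens to 94 mm and grips with 3 to 60 N. Pads are 16 mm wide; open, the fingers measure 119 mm over their backs; the gripper's body (75 mm by 177 mm) begins 78 mm behind the grasp point.
Start: joints at [1.159, 0.3, 1.521, -0, 1.321, -0.067], TCP at [185.902, 517.619, 187.746] pointing down, gripper open.
Joint ranges: [-3.03, 3.03], [-0.79, 2.21], [0.23, 2.52], [-1.04, 4.18], [0, 3.07], [-2.55, 2.55]. Speed limits (rad/s): [2.22, 2.22, 2.57, 3.14, 3.14, 3.14].

### API

Orientations are given as [roll, pitch, yaw] about the fixed x, y, z axes, in that order (R = Rz(yaw) Ry(pitch) Rx(roll)).
In Python, from cell import monitor, imaging, job, find_in, trace gives the robot as it stands. The module is installed in compiled form; this text tells all that it offers.
- The arm moves only by the tool arm_command, never from a script. Its argument "steps" is a list of rows, each a list of 5 numbers: the opening, from 0 (shut) to 1 (fully open), then the shift along the tool's x, y, z in mm, then the turn about the tool's z in degrees. In form: [[gripper, dx, dy, dz, turn], ...]. A call has 1 to 20 rows; each row is the pose to reach, as a shift and turn from the pose commanded when the call began, along the tool's axes at that moment; what a row does not reach only later rows make up. A row lasts 1/8 s, in which the tool goes at most 62.5 mm and 10.7 degrees, less where a joint would pass 70% of its speed; a pose out of reach is approached as far as the arm can. A call with a gripper value outside its range is refused whole. The fingers move at their own pace and stop on an object; "force" is the grip in N (left out, the last holds). Time passes only in rows, so rows that repeat a pose let the fingers close. It gives the time, the measured TCP pose, the force, the opening and the grip force at its end, in the units of the state.
- monitor.read_state(): the state, without advancing time (a new reading comes with each control period).
- imaging.camera(name): name is "scene" or "top" or "wrist"; returns a dict with "img" (480x640x3 uint8, red, green, blue), "mtx" (3x3 intrinsics, pixels), "view" (4x4, takes a point from world to camera coordinates). Camera axes: x right, y down, z forward; pixel columns grow to the right and rows downward; lengths in mm; the calibration is good to about 2 mm. A picture is of the moment at which its call begins. There is no depth.
- job.sign_off(): hands the job in; it is judged then, once.
Trained networks look in a picture, given as the dict that the camera call returned (one of the last four; its "shot" number tells which), for a name from the list of things; names that differ only in an ending like _2 or _b are one class to them, and where a whole thing is asked for, a point or a joint stands for the part that bears it (a point fixed in the world has none). Each returns a list of dicts, best first, with "p" (0 to 1); they miss things now and then, are a little off and sometimes report something else, mostly with a low value. They report only what shows in the picture. A call takes as long as a camera call. They do not tell look-alikes from the thing itself.
- find_in(picture, target): "rect" ([centre column, centre row, width, height] in pixels, round what is visible of it).
- trace(picture, target): "region" (480x640 bool, what is visible of it) and "rect" ([centre column, centre row, width, height] in pixels, round what is visible of it).
The state is a dict: "clock": time; "joints": joint angles; "qd": joint speeds; "effort": joint torques, N m; "eef_pos": TCP position; "eef_rot": TCP orientation; "wrist_force": force on the tool from outside, world axes, zero at the start; "moment": the same for the moment, N m; "finger_gap": finger opening in mm; "finger_force": force on a finger pad.
Only numpy, scipy, OpenCV 4.12 (cv2) and the standard library are available. Lean on these libraries where they do the work, as an engineer would, in place of code of your own. Each camera call takes 0.05 s, during which the arm holds its last target. There are 200 camera calls.

## Working session

There is one attempt and no reset: what is moved stays moved. The work goes in short steps, Python scripts to look and compute and a tool call to move; the robot and the scene stay as the last step left them, time stands still between calls to the robot, and variables do not carry over. Pictures are saved under pics/ and viewed, at most 10 in all, crops included, and the job is handed in when it is done.

Besides the shell and the picture viewer there is one more tool, called after "Call:" as name(argument=value, ...), one argument or row to a line, values as JSON. arm_command: Moves the arm, as the interface text tells. Its arguments: {"type":"object","properties":{"steps":{"type":"array","items":{"type":"array","items":{"type":"number"}}},"force":{"type":"number"}},"required":["steps"]}

```bash
mkdir -p pics; cat > h.py <<'E'
import numpy as np, cv2
from cell import monitor, imaging, job, find_in, trace
def save(img,name): cv2.imwrite('pics/'+name,cv2.cvtColor(img,cv2.COLOR_RGB2BGR))
def ray(c,uv):
    V=np.array(c['view']);R,t=V[:3,:3],V[:3,3]
    d=R.T@np.linalg.inv(c['mtx'])@np.array([uv[0],uv[1],1.]);o=-R.T@t
    return o,d
def atz(c,uv,z):
    o,d=ray(c,uv);return o+d*(z-o[2])/d[2]
def proj(c,p):
    V=np.array(c['view']);q=np.array(c['mtx'])@(V[:3,:3]@np.array(p,float)+V[:3,3]);return q[:2]/q[2]
E
python3 - <<'E'
from h import *
s=monitor.read_state();print({k:np.round(v,3) for k,v in s.items()})
for n in('top','scene'):
    c=imaging.camera(n);save(c['img'],n+'0.png')
    print(n,np.round(ray(c,(320,240)),2).tolist())
    for t in('cassette','stand','stand_pad','carrier','carrier_latch','bowl','jar','rolling_pin'):
        print(t,[(round(d['p'],2),np.round(d['rect']).tolist()) for d in find_in(c,t)][:4])
E
```

```text
{'clock': np.float64(0.0), 'joints': array([ 1.159,  0.3  ,  1.522, -0.   ,  1.321, -0.067]), 'qd': array([-0.   ,  0.   , -0.   ,  0.001, -0.001, -0.001]), 'effort': array([-0.0000e+00, -5.3180e+01, -3.5274e+01,  7.1000e-02,  2.4000e-02,
       -0.0000e+00]), 'eef_pos': array([185.781, 517.366, 187.187]), 'eef_rot': array([-3.14 , -0.   ,  2.797]), 'wrist_force': array([-0.196,  0.361, -0.636]), 'moment': array([0.001, 0.012, 0.028]), 'finger_force': np.float64(0.0), 'finger_gap': np.float64(93.892)}
top [[407.28, -9.47, 1508.82], [0.13, -0.01, -0.99]]
cassette [(0.82, [237.0, 278.0, 59.0, 19.0]), (0.71, [178.0, 196.0, 26.0, 63.0])]
stand [(0.75, [243.0, 273.0, 78.0, 66.0])]
stand_pad [(0.49, [241.0, 259.0, 12.0, 27.0])]
carrier [(0.64, [386.0, 256.0, 82.0, 63.0])]
carrier_latch [(0.59, [379.0, 237.0, 21.0, 23.0])]
bowl []
jar [(0.72, [155.0, 292.0, 33.0, 22.0])]
rolling_pin [(0.83, [316.0, 189.0, 18.0, 58.0])]
scene [[1534.54, 211.28, 772.83], [-0.79, -0.18, -0.58]]
cassette [(0.68, [478.0, 305.0, 26.0, 89.0]), (0.6, [408.0, 231.0, 66.0, 48.0])]
stand [(0.55, [401.0, 249.0, 86.0, 68.0])]
stand_pad [(0.68, [403.0, 251.0, 14.0, 31.0])]
carrier [(0.88, [249.0, 233.0, 81.0, 44.0])]
carrier_latch [(0.81, [248.0, 243.0, 17.0, 28.0])]
bowl [(0.92, [164.0, 207.0, 41.0, 30.0]), (0.43, [300.0, 301.0, 38.0, 54.0])]
jar [(0.71, [496.0, 246.0, 35.0, 43.0])]
rolling_pin [(0.87, [300.0, 302.0, 37.0, 59.0])]
```

View pics/top0.png

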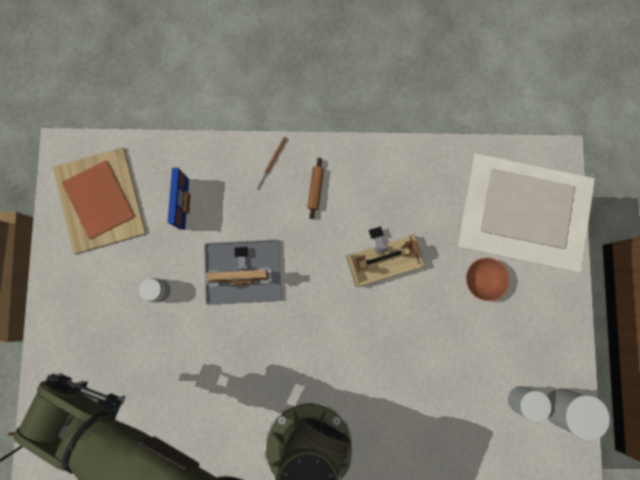

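```bash
python3 - <<'E'
from h import *
c=imaging.camera('top');im=c['img']
a=cv2.resize(im[220:320,190:290],None,fx=4,fy=4,interpolation=cv2.INTER_CUBIC)
b=cv2.resize(im[205:305,335:435],None,fx=4,fy=4,interpolation=cv2.INTER_CUBIC)
save(np.hstack([a,b]),'crop1.png')
E
```

```text
(no output)
```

View pics/crop1.png

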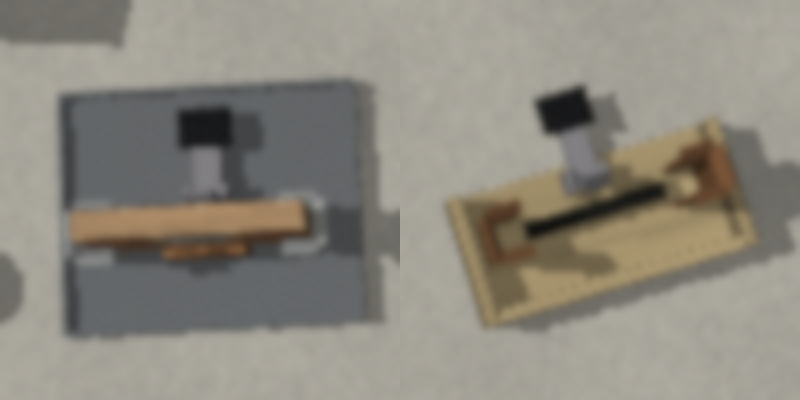

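The wooden cassette in the grey tray at (237,278) is the target. The look-alike is the blue panel at (178,196), which I leave alone. The stand pad is at (241,252). The carrier bar is at (384,257), with its pad at (376,232).

```bash
python3 - <<'E'
from h import *
c=imaging.camera('top')
A=lambda u,v:(u/4+190,v/4+220)
B=lambda u,v:((u-400)/4+335,v/4+205)
P=[atz(c,A(*p),16) for p in((62,95),(360,80),(372,325),(68,337))]
print('tray',np.round(P,1).tolist(),np.round(np.mean(P,0),1),[round(np.linalg.norm(P[i]-P[i-1])) for i in range(4)])
for i,j in((1,0),(2,3)): d=P[j]-P[i];print('yaw',np.degrees(np.arctan2(-d[0],d[1])))
sp=atz(c,A(205,128),34);print('spad',sp)
Q=[atz(c,A(*p),136) for p in((70,210),(305,200),(307,232),(72,242))]
print('cas',np.mean(Q,0)); d=Q[0]-Q[1];print(np.degrees(np.arctan2(-d[0],d[1])),np.linalg.norm(d))
cp=atz(c,B(565,109),34);e=[atz(c,B(*p),26) for p in((527,230),(663,190))]
m=np.mean(e,0);d=e[0]-e[1];print('carr',m,cp,cp-m,np.linalg.norm((cp-m)[:2]),np.degrees(np.arctan2(-d[0],d[1])),np.degrees(np.arctan2((cp-m)[1],(cp-m)[0])))
P=[atz(c,B(*p),46) for p in((447,200),(488,327),(757,242),(715,120))]
print('crate',np.round(P,1).tolist(),np.mean(P,0))
for t in ('jar','bowl','rolling_pin'):
  for d in find_in(c,t)[:1]: print(t,atz(c,d['rect'][:2],30))
E
```

```text
tray [[588.1, 318.8, 16.0], [602.3, 95.4, 16.0], [419.3, 82.6, 16.0], [407.9, 307.1, 16.0]] [504.4 201.   16. ] [181, 224, 183, 225]
yaw 3.6315336401694474
yaw 2.9058057575607146
spad [562.62852223 208.11115537  34.        ]
cas [487.6658453  202.30158298 136.        ]
3.1332489127355583 161.06199058158805
carr [ 552.25900252 -215.84270316   26.        ] [ 626.89973275 -192.62012528   34.        ] [74.64073023 23.22257789  8.        ] 78.16985821441058 17.058122715594767 17.28221040560562
crate [[556.3, -104.0, 46.0], [463.5, -134.3, 46.0], [528.1, -332.0, 46.0], [618.3, -302.3, 46.0]] [ 541.57546641 -218.16373824   46.        ]
jar [447.0342525  461.52317516  30.        ]
bowl [ 493.69640817 -523.46966175   30.        ]
rolling_pin [754.31036197 -11.46558278  30.        ]
```

```bash
cat >> h.py <<'E'
def go(x,y,z,yawdeg):
    s=monitor.read_state();p=s['eef_pos'];r=s['eef_rot'];w=r[2]
    d=np.array([x,y,z])-p
    t=-((yawdeg-np.degrees(w)+180)%360-180)
    print('pos',np.round(p,1),'yaw',round(np.degrees(w),2),'clk',round(float(s['clock']),2),'F',np.round(s['wrist_force'],1),'gap',np.round(s['finger_gap'],1),'tilt',np.round(r[:2],3))
    print('step',np.round([d[0]*np.cos(w)+d[1]*np.sin(w),d[0]*np.sin(w)-d[1]*np.cos(w),-d[2],t],1))
E
python3 -c "
from h import *
go(562.6,208.1,187,183.2)"
```

```text
pos [185.9 517.6 187.8] yaw 160.25 clk 1.15 F [0.5 0.2 0.6] gap 94.3 tilt [3.142 0.   ]
step [-459.2 -164.     0.8  -23. ]
```

Call:
arm_command(
  steps=[
    [0,-459,-164,0,-23],
    [0,-459,-164,0,-23],
    [0,-459,-164,0,-23],
    [0,-459,-164,0,-23],
    [0,-459,-164,0,-23],
    [0,-459,-164,0,-23],
    [0,-459,-164,0,-23],
    [0,-459,-164,0,-23],
    [0,-459,-164,0,-23],
    [0,-459,-164,0,-23],
    [0,-459,-164,0,-23],
    [0,-459,-164,0,-23],
  ],
  force=40,
)

```text
clock: 2.65
eef_pos: [561.9, 209.0, 188.1]
eef_rot: [3.141, 0.0, -3.084]
wrist_force: [1.3, 0.2, 0.5]
finger_gap: 0.3
finger_force: 0.0
```

```bash
python3 -c "
from h import *
go(562.6,208.1,60,183.2)
c=imaging.camera('wrist');save(c['img'],'w1.png')
for t in('stand_pad','cassette'):
  for d in find_in(c,t)[:2]: print(t,d['p'],np.round(d['rect']),atz(c,d['rect'][:2],34 if 'pad' in t else 136))
print(proj(c,(562.6,208.1,34)))
"
```

```text
pos [561.9 209.  188.1] yaw -176.67 clk 2.65 F [1.3 0.2 0.5] gap 0.3 tilt [3.141 0.   ]
step [-6.000e-01 -1.000e+00  1.281e+02  1.000e-01]
stand_pad 0.93 [323. 194.  39.  72.] [541.34008141 207.72498449  34.        ]
cassette 0.83 [320. 135. 244.  46.] [484.53665109 201.98769778 136.        ]
cassette 0.68 [507. 378. 110. 204.] [662.82948774 361.42574081 136.        ]
[322.51555864 215.26781114]
```

View pics/w1.png

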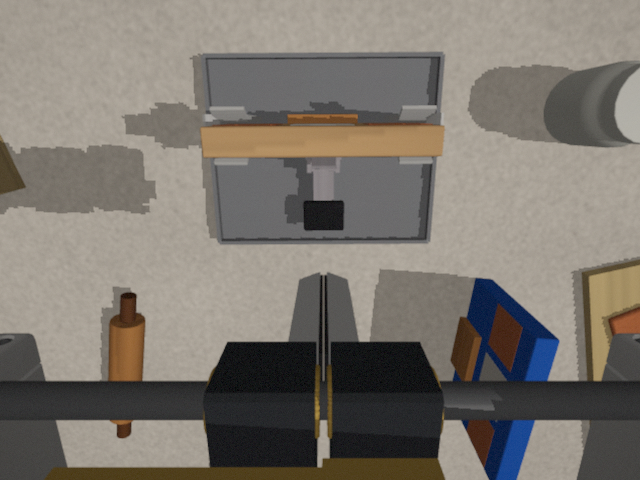

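Call:
arm_command(
  steps=[
    [0,0,0,60,0],
    [0,0,0,115,0],
    [0,0,0,128,0],
    [0,0,0,133,0],
    [0,0,0,138,0],
    [0,0,0,143,0],
    [0,0,0,148,0],
    [0,0,0,151,0],
    [0,0,0,153,0],
    [0,0,0,153,0],
    [0,0,0,153,0],
  ],
)

```text
clock: 4.18
eef_pos: [562.5, 208.1, 34.9]
eef_rot: [3.142, 0.0, -3.085]
wrist_force: [-0.3, -0.4, 0.6]
finger_gap: 0.6
finger_force: 0.0
```

```bash
python3 -c "
from h import *
go(562.6,208.1,190,183.2)
c=imaging.camera('scene');save(cv2.resize(c['img'][190:310,330:490],None,fx=4,fy=4),'s1.png')
c=imaging.camera('wrist')
for d in find_in(c,'cassette')[:2]: print(d['p'],np.round(d['rect']))
"
```

```text
pos [562.5 208.1  34.9] yaw -176.76 clk 4.17 F [-0.3 -0.4  0.6] gap 0.6 tilt [3.142 0.   ]
step [-1.000e-01 -0.000e+00 -1.551e+02  0.000e+00]
0.74 [561. 417.  89. 126.]
0.63 [322. 149. 633. 102.]
```

View pics/s1.png

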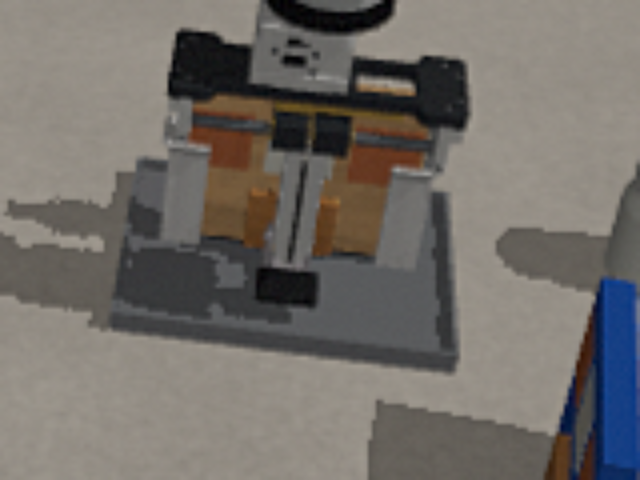

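Call:
arm_command(
  steps=[
    [0,0,0,1,0],
    [0,0,0,2,0],
    [0,0,0,2,0],
  ],
)

```text
clock: 4.7
eef_pos: [562.4, 208.1, 32.6]
eef_rot: [-3.142, -0.0, -3.085]
wrist_force: [0.6, -0.1, 0.7]
finger_gap: 0.7
finger_force: 0.0
```

```bash
python3 -c "
from h import *
go(562.6,208.1,190,183.2)
c=imaging.camera('wrist');save(c['img'],'w2.png')
for p in((562.6,208.1,16),(562.6,208.1,34)): print(proj(c,p))
c=imaging.camera('top');
for d in find_in(c,'cassette')[:2]: print(d['p'],np.round(d['rect']))
print(monitor.read_state()['wrist_force'])
"
```

```text
pos [562.4 208.1  32.6] yaw -176.75 clk 4.7 F [ 0.6 -0.1  0.7] gap 0.7 tilt [-3.142 -0.   ]
step [  -0.2   -0.  -157.4    0. ]
[323.62962199 265.67426693]
[323.66014408 277.02707025]
0.85 [180. 198.  24.  62.]
[ 0.14108257 -0.52405765  0.00721979]
```

View pics/w2.png

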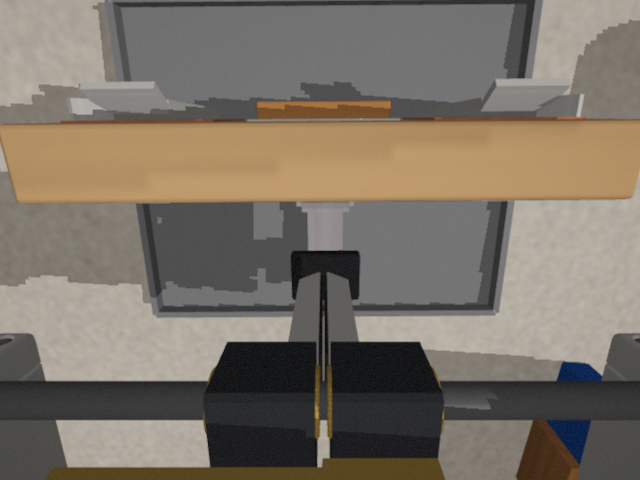

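```bash
python3 -c "
from h import *
c=imaging.camera('wrist')
for z in(136,151):
  a,b=atz(c,(2,124),z),atz(c,(636,120),z);e=atz(c,(17,202),z);f=atz(c,(634,199),z)
  print(z,a,b,np.linalg.norm(a-b),np.linalg.norm(e-f),np.linalg.norm(a-e))
for z in(8,16,26,34):
  print(z,*[atz(c,p,z).round() for p in ((294,252),(357,252),(359,298),(292,298))])
for k in range(3):
  c=imaging.camera('top');print(monitor.read_state()['wrist_force'])
save(cv2.resize(c['img'][220:320,190:290],None,fx=5,fy=5),'t2.png')
"
```

```text
136 [483.97148947 124.95129724 136.        ] [474.29171068 278.94249726 136.        ] 154.29513213370305 159.33720483589263 19.331552977625382
151 [483.37525631 137.51177297 151.        ] [475.249545   266.78001994 151.        ] 129.52338344158153 133.75596231114775 16.227914090462026
8 [558. 189.   8.] [555. 229.   8.] [587. 233.   8.] [590. 189.   8.]
16 [555. 189.  16.] [553. 228.  16.] [583. 232.  16.] [586. 189.  16.]
26 [551. 190.  26.] [549. 227.  26.] [579. 231.  26.] [581. 190.  26.]
34 [549. 191.  34.] [546. 226.  34.] [575. 230.  34.] [577. 190.  34.]
[-0.28547918  0.00401664  0.672845  ]
[-0.40331804 -0.24979949  0.69097892]
[ 0.55988218 -0.70203883 -0.54510143]
```

View pics/t2.png

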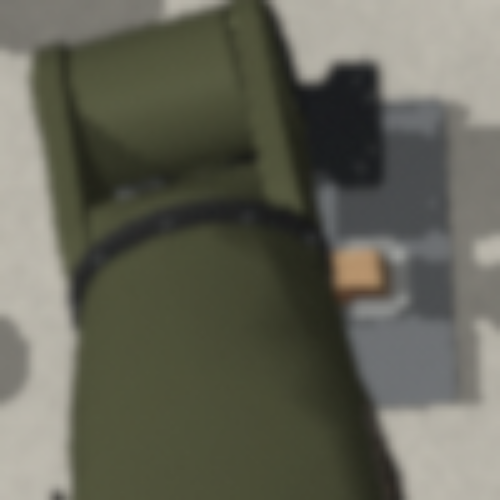

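```bash
python3 -c "
from h import *
c=imaging.camera('wrist');o,_=ray(c,(0,0));print('cam',o.round())
for x in(554.4,562.4,570.4):
  print(x,[proj(c,(x,208.1,z)).round().tolist() for z in(8,13.6,20,34)])
a=c['img'][235:315,280:370];save(cv2.resize(a,None,fx=7,fy=7,interpolation=cv2.INTER_NEAREST),'z.png')
print(monitor.read_state()['effort'].round(1), monitor.read_state()['moment'])
"
```

```text
cam [480. 203. 229.]
554.4 [[324.0, 249.0], [324.0, 252.0], [324.0, 255.0], [324.0, 263.0]]
562.4 [[324.0, 261.0], [324.0, 264.0], [324.0, 268.0], [324.0, 276.0]]
570.4 [[323.0, 272.0], [323.0, 276.0], [323.0, 280.0], [323.0, 289.0]]
[ -0.  -63.4 -30.7   0.    0.1  -0. ] [0.04653551 0.01058446 0.00016266]
```

View pics/z.png

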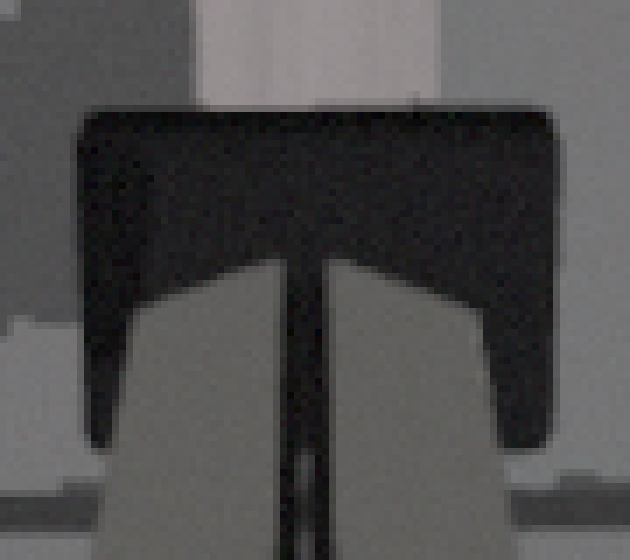

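Call:
arm_command(
  steps=[
    [0,0,0,2,0],
    [0,0,0,4,0],
    [0,0,0,4,0],
  ],
)

```text
clock: 5.48
eef_pos: [562.3, 208.1, 28.5]
eef_rot: [-3.141, -0.0, -3.085]
wrist_force: [0.4, -0.0, -0.0]
finger_gap: 0.6
finger_force: 0.0
```

```bash
python3 -c "
from h import *
go(562.6,208.1,190,183.2)
c=imaging.camera('wrist');print(c['mtx'],np.round(c['view'],3))
a=c['img'][60:360,120:520];save(cv2.resize(a,None,fx=2,fy=2,interpolation=cv2.INTER_CUBIC),'z2.png')
"
```

```text
pos [562.3 208.1  28.5] yaw -176.76 clk 5.47 F [ 0.4 -0.  -0. ] gap 0.6 tilt [-3.141 -0.   ]
step [  -0.3    0.  -161.5    0. ]
[[366.95894849   0.         323.06549869]
 [  0.         366.95894849 234.97411025]
 [  0.           0.           1.        ]] [[-5.70000e-02  9.98000e-01 -1.00000e-03 -1.75480e+02]
 [ 9.58000e-01  5.50000e-02  2.82000e-01 -5.34523e+02]
 [ 2.81000e-01  1.50000e-02 -9.60000e-01  7.79280e+01]
 [ 0.00000e+00  0.00000e+00  0.00000e+00  1.00000e+00]]
```

View pics/z2.png

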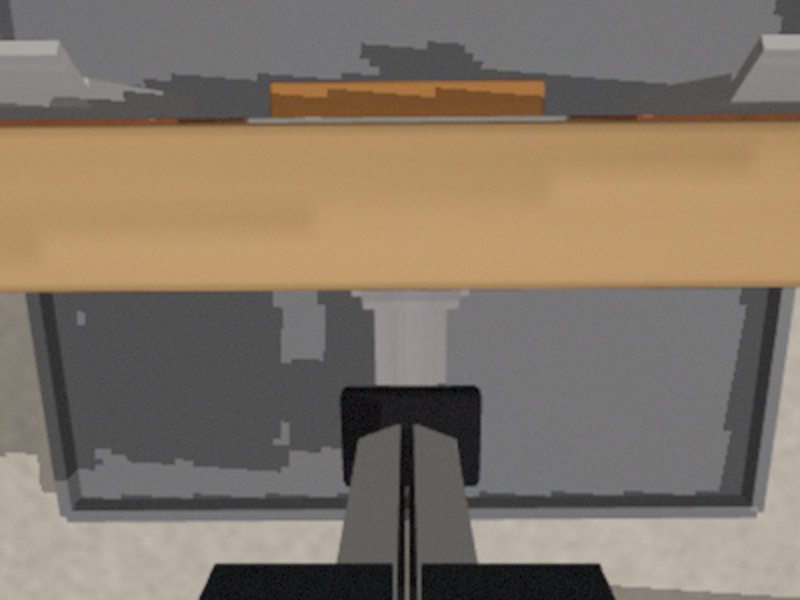

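```bash
python3 -c "
from h import *
s0=cv2.cvtColor(cv2.imread('pics/scene0.png'),cv2.COLOR_BGR2RGB)
c=imaging.camera('scene')
a=np.hstack([cv2.resize(i[225:290,375:435],None,fx=6,fy=6,interpolation=cv2.INTER_CUBIC) for i in (s0,c['img'])]);save(a,'cmp.png')
for z in(9.5,16,26,34): print(z,[((proj(c,(x,208.1,z))-[375,225])*6).round().tolist() for x in(547.6,562.4,570.4,577.6)])
"
```

```text
9.5 [[151.0, 227.0], [148.0, 248.0], [146.0, 259.0], [144.0, 269.0]]
16 [[153.0, 216.0], [149.0, 236.0], [148.0, 247.0], [146.0, 257.0]]
26 [[156.0, 198.0], [152.0, 218.0], [150.0, 229.0], [149.0, 239.0]]
34 [[158.0, 184.0], [155.0, 204.0], [153.0, 215.0], [151.0, 225.0]]
```

View pics/cmp.png

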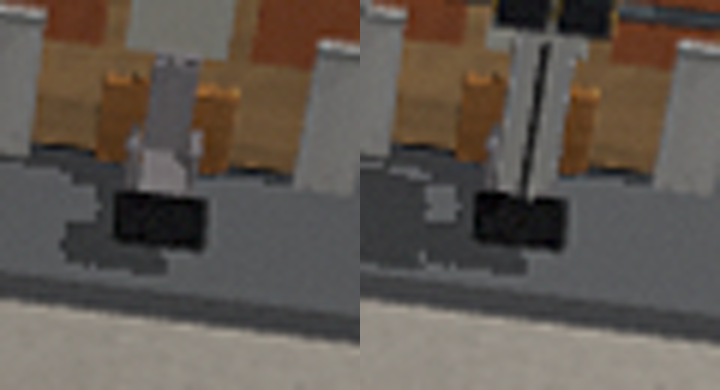

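Call:
arm_command(
  steps=[
    [0,0,0,2,0],
    [0,0,0,4,0],
    [0,0,0,4,0],
  ],
)

```text
clock: 5.95
eef_pos: [562.3, 208.1, 24.5]
eef_rot: [-3.141, -0.0, -3.085]
wrist_force: [-0.3, 0.5, 0.9]
finger_gap: 0.3
finger_force: 0.0
```

```bash
python3 -c "
from h import *
go(562.6,208.1,190,183.2)
c=imaging.camera('wrist')
for d in trace(c,'stand_pad')[:1]:
  r=d['region'];ys,xs=np.nonzero(r);print(d['rect'],xs.min(),xs.max(),ys.min(),ys.max())
a=cv2.resize(c['img'][220:320,270:380],None,fx=3.5,fy=3.5,interpolation=cv2.INTER_CUBIC)
s=imaging.camera('scene')['img']
b=cv2.resize(s[225:275,375:430],None,fx=7,fy=7,interpolation=cv2.INTER_CUBIC)
save(np.hstack([a[:350],b]),'cmp2.png')
"
```

```text
pos [562.3 208.1  24.5] yaw -176.76 clk 5.95 F [-0.3  0.5  0.9] gap 0.3 tilt [-3.141 -0.   ]
step [  -0.3    0.  -165.5    0. ]
[324.6, 256.6, 71.9, 96.1] 289 361 208 304
```

View pics/cmp2.png

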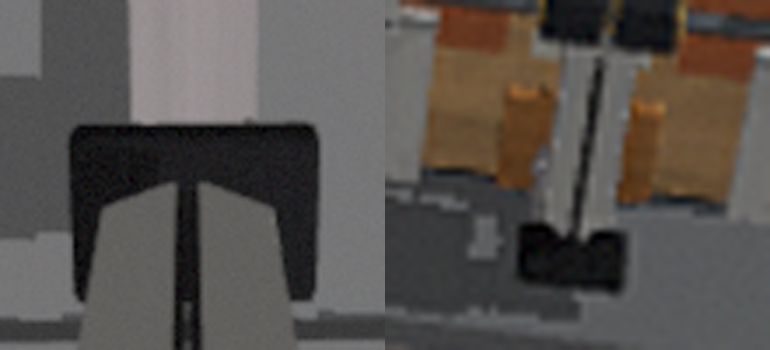

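The tip only now reaches the pad (scene view), so the fingertips sit higher than the nominal offset. I'll keep pressing in small steps and watch the force.

Call:
arm_command(
  steps=[
    [0,0,0,2,0],
    [0,0,0,4,0],
    [0,0,0,6,0],
    [0,0,0,6,0],
  ],
)

```text
clock: 6.6
eef_pos: [562.4, 208.1, 18.5]
eef_rot: [-3.142, -0.0, -3.085]
wrist_force: [-0.1, 0.9, 0.1]
finger_gap: 0.6
finger_force: 0.0
```

```bash
python3 -c "
from h import *
go(562.6,208.1,190,183.2)
c=imaging.camera('wrist')
for t in('stand_pad','cassette'):
 for d in find_in(c,t)[:1]: print(t,np.round(d['rect']))
"
```

```text
pos [562.4 208.1  18.5] yaw -176.75 clk 6.6 F [-0.1  0.9  0.1] gap 0.6 tilt [-3.142 -0.   ]
step [  -0.2   -0.  -171.5    0. ]
stand_pad [325. 260.  75. 103.]
cassette [567. 423.  73. 109.]
```

Call:
arm_command(
  steps=[
    [0,0,0,2,0],
    [0,0,0,4,0],
    [0,0,0,4,0],
  ],
)

```text
clock: 7.12
eef_pos: [562.5, 208.1, 14.8]
eef_rot: [-3.142, 0.0, -3.085]
wrist_force: [-1.6, -0.7, 1.1]
finger_gap: 0.3
finger_force: 0.5
```

```bash
python3 -c "
from h import *
go(562.6,208.1,190,183.2)
c=imaging.camera('scene')
for z in(16,26,34,42): print(z,[((proj(c,(x,208.1,z))-[375,225])*7).round().tolist() for x in(547.6,562.4,577.6)])
print(((proj(c,(487,202,136))-[0,0])).round())
w=imaging.camera('wrist')
a=w['img'][60:360,120:520]
b=cv2.resize(c['img'][225:275,375:430],None,fx=6,fy=6,interpolation=cv2.INTER_CUBIC)
save(np.hstack([a,b]),'cmp3.png')
"
```

```text
pos [562.5 208.1  14.8] yaw -176.75 clk 7.12 F [-1.6 -0.7  1.1] gap 0.3 tilt [-3.142  0.   ]
step [-1.000e-01 -0.000e+00 -1.752e+02  0.000e+00]
16 [[178.0, 252.0], [174.0, 275.0], [170.0, 300.0]]
26 [[181.0, 231.0], [178.0, 255.0], [174.0, 279.0]]
34 [[184.0, 215.0], [180.0, 238.0], [176.0, 262.0]]
42 [[187.0, 198.0], [183.0, 221.0], [179.0, 245.0]]
[406. 211.]
```

View pics/cmp3.png

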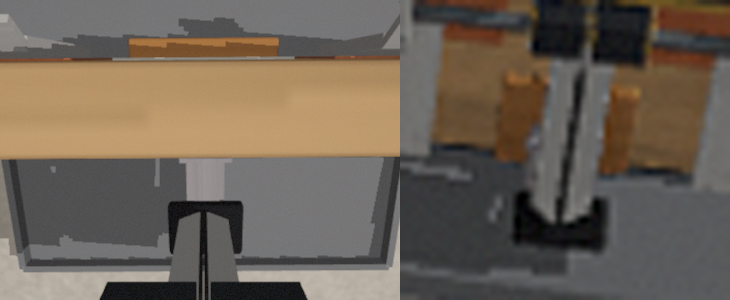

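Call:
arm_command(
  steps=[
    [0,0,0,3,0],
    [0,0,0,6,0],
    [0,0,0,9,0],
    [0,0,0,12,0],
    [0,0,0,12,0],
  ],
)

```text
clock: 7.85
eef_pos: [562.4, 208.1, 2.5]
eef_rot: [-3.142, -0.0, -3.085]
wrist_force: [0.8, -0.4, 4.6]
finger_gap: 0.4
finger_force: 1.9
```

```bash
python3 -c "
from h import *
go(562.6,208.1,190,183.2)
c=imaging.camera('wrist')
for t in('stand_pad','cassette'):
 for d in find_in(c,t)[:2]: print(t,np.round(d['rect']))
"
```

```text
pos [562.4 208.1   2.5] yaw -176.76 clk 7.85 F [ 0.8 -0.4  4.6] gap 0.4 tilt [-3.142 -0.   ]
step [  -0.2   -0.  -187.5    0. ]
stand_pad [325. 273.  76.  65.]
cassette [573. 449.  40.  62.]
cassette [320. 160. 639. 160.]
```

Call:
arm_command(
  steps=[
    [0,0,0,3,0],
    [0,0,0,5,0],
    [0,0,0,6.5,0],
    [0,0,0,6.5,0],
    [0,0,0,6.5,0],
  ],
)

```text
clock: 8.62
eef_pos: [563.5, 208.4, -1.4]
eef_rot: [3.141, 0.003, -3.085]
wrist_force: [-4.6, -1.8, 26.9]
finger_gap: 0.4
finger_force: 11.6
```

```bash
python3 -c "
from h import *
go(562.6,208.1,190,183.2)
c=imaging.camera('wrist')
for t in('stand_pad','cassette'):
 for d in find_in(c,t)[:2]: print(t,np.round(d['rect']))
im=c['img'].astype(int)
print([ (r,im[r,200].tolist()) for r in range(60,300,12)])
"
```

```text
pos [563.5 208.4  -1.4] yaw -176.75 clk 8.62 F [-4.6 -1.8 26.9] gap 0.4 tilt [3.141e+00 3.000e-03]
step [ 9.000e-01 -3.000e-01 -1.914e+02  1.000e-01]
stand_pad [324. 282.  78.  45.]
cassette [320. 175. 640. 178.]
cassette [573. 448.  36.  62.]
[(60, [107, 107, 107]), (72, [109, 107, 108]), (84, [109, 110, 110]), (96, [74, 75, 75]), (108, [161, 126, 84]), (120, [174, 140, 99]), (132, [172, 138, 96]), (144, [173, 138, 95]), (156, [172, 138, 96]), (168, [174, 138, 93]), (180, [173, 138, 96]), (192, [171, 137, 96]), (204, [175, 140, 97]), (216, [181, 145, 101]), (228, [185, 149, 106]), (240, [184, 149, 104]), (252, [182, 146, 101]), (264, [74, 75, 76]), (276, [77, 79, 78]), (288, [78, 75, 76])]
```

```bash
python3 -c "
from h import *
c=imaging.camera('wrist');print(ray(c,(0,0))[0])
im=c['img'].astype(int)
for col in(120,200,440,520):
  m=(im[:,col,0]-im[:,col,2]>45)&(np.arange(480)<300);r=np.nonzero(m)[0];print(col,r.min(),r.max(),[np.round(np.linalg.norm(atz(c,(col,r.min()),z)-atz(c,(col,r.max()),z)),1) for z in(113,120,136,151)],atz(c,(col,(r.min()+r.max())/2),151).round(1))
"
```

```text
[480.76044977 203.33620921 195.07250355]
120 100 261 [np.float64(36.5), np.float64(33.4), np.float64(26.3), np.float64(19.6)] [488.4 179.4 151. ]
200 100 260 [np.float64(36.0), np.float64(32.9), np.float64(25.9), np.float64(19.3)] [487.8 189.  151. ]
440 98 258 [np.float64(35.9), np.float64(32.8), np.float64(25.8), np.float64(19.3)] [485.9 217.7 151. ]
520 97 258 [np.float64(36.3), np.float64(33.2), np.float64(26.2), np.float64(19.5)] [485.3 227.2 151. ]
```

Call:
arm_command(
  steps=[
    [0,0,0,-20,0],
    [0,0,0,-60,0],
    [0,0,0,-120,0],
    [0,0,0,-180,0],
    [0.6,0,0,-210,0],
    [0.6,0,0,-210,0],
    [0.6,0,0,-210,0],
  ],
)

```text
clock: 9.7
eef_pos: [561.8, 207.9, 204.5]
eef_rot: [-3.141, -0.003, -3.085]
wrist_force: [0.2, -0.3, -0.0]
finger_gap: 27.1
finger_force: 0.0
```

```bash
cat >> h.py <<'E'
def cas(c,z,lo=0,hi=480):
    im=c['img'].astype(np.uint8);h=cv2.cvtColor(im,cv2.COLOR_RGB2HSV)
    m=((h[...,0]>8)&(h[...,0]<24)&(h[...,1]>80)&(h[...,2]>140)).astype(np.uint8);m[:lo]=0;m[hi:]=0
    n,l,s,_=cv2.connectedComponentsWithStats(cv2.morphologyEx(m,cv2.MORPH_OPEN,np.ones((5,5))))
    i=1+np.argmax(s[1:,4]);ys,xs=np.nonzero(l==i)
    r=cv2.minAreaRect(np.c_[xs,ys].astype(np.float32));b=cv2.boxPoints(r)
    P=np.array([atz(c,p,z) for p in b]);e=[np.linalg.norm(P[k]-P[k-1]) for k in range(4)]
    L=P[1]-P[0] if e[1]>e[2] else P[2]-P[1]
    if L[1]<0:L=-L
    print('box',b.round().tolist(),'ctr',P.mean(0).round(1),'sides',np.round(e,1),'yaw',np.degrees(np.arctan2(-L[0],L[1])).round(2))
E
python3 -c "
from h import *
go(486,203,190,93.2)
c=imaging.camera('wrist');print(ray(c,(0,0))[0])
for z in(136,151):cas(c,z,hi=260)
for t in('stand_pad','cassette'):
 for d in find_in(c,t)[:2]: print(t,np.round(d['rect']),atz(c,d['rect'][:2],34))
c=imaging.camera('scene')
for d in find_in(c,'cassette')[:3]: print(np.round(d['rect']))
"
```

```text
pos [561.8 207.9 204.5] yaw -176.76 clk 9.7 F [ 0.2 -0.3 -0. ] gap 27.1 tilt [-3.141e+00 -3.000e-03]
step [76.  -0.6 14.5 90. ]
[480.09550315 203.15372906 401.41689909]
box [[202.0, 117.0], [445.0, 115.0], [445.0, 153.0], [202.0, 155.0]] ctr [484.8 203.4 136. ] sides [ 26.1 167.3  26.  172.1] yaw 3.63
box [[202.0, 117.0], [445.0, 115.0], [445.0, 153.0], [202.0, 155.0]] ctr [484.6 203.4 151. ] sides [ 24.6 157.8  24.5 162.3] yaw 3.63
stand_pad [325. 191.  39.  70.] [540.6008971  208.15651218  34.        ]
cassette [324. 132. 244.  44.] [483.45301113 203.37590995  34.        ]
[479. 304.  24.  88.]
[410. 226.  64.  47.]
```

Call:
arm_command(
  steps=[
    [0.6,76,0,14,10],
    [0.6,76,0,14,20],
    [0.6,76,0,14,30],
    [0.6,76,0,14,40],
    [0.6,76,0,14,50],
    [0.6,76,0,14,60],
    [0.6,76,0,14,70],
    [0.6,76,0,14,80],
    [0.6,76,0,14,90],
    [0.6,76,0,14,90],
    [0.6,76,0,14,90],
  ],
  force=30,
)

```text
clock: 11.32
eef_pos: [486.5, 203.8, 192.1]
eef_rot: [-3.141, 0.0, 1.631]
wrist_force: [1.2, -0.7, 0.4]
finger_gap: 56.5
finger_force: 0.0
```

```bash
python3 -c "
from h import *
go(486,203,100,93.2)
c=imaging.camera('wrist');print(ray(c,(0,0))[0])
cas(c,151,hi=300);cas(c,151)
im=c['img'].astype(int)
for row in(120,160,200,240,280):
  m=(im[row,:,0]-im[row,:,2]>45);r=np.nonzero(m)[0]
  if len(r): print(row,r.min(),r.max(),len(r),atz(c,(r.min(),row),151).round(1),atz(c,(r.max(),row),151).round(1))
c=imaging.camera('top');cas(c,151,lo=240,hi=300)
"
```

```text
pos [486.5 203.8 192.1] yaw 93.47 clk 11.32 F [ 1.2 -0.7  0.4] gap 56.5 tilt [-3.141  0.   ]
step [-0.8 -0.6 92.1  0.3]
[481.7160685  285.87005084 388.73357849]
box [[301.0, 132.0], [329.0, 132.0], [329.0, 299.0], [301.0, 299.0]] ctr [479.9 225.3 151. ] sides [114.5  17.5 114.5  19.9] yaw 3.74
box [[301.0, 132.0], [329.0, 132.0], [329.0, 353.0], [301.0, 353.0]] ctr [481.1 203.2 151. ] sides [158.8  17.5 158.8  20.9] yaw 3.74
160 301 332 32 [468.8 264.8 151. ] [488.5 266.  151. ]
200 301 341 41 [469.9 239.  151. ] [496.2 240.6 151. ]
240 302 341 38 [471.8 211.5 151. ] [498.2 213.1 151. ]
280 303 624 46 [473.8 182.3 151. ] [698.2 195.9 151. ]
box [[476.0, 267.0], [508.0, 267.0], [508.0, 291.0], [476.0, 291.0]] ctr [ 485.  -493.1  151. ] sides [65.3 87.7 65.3 87.1] yaw 0.69
```

Call:
arm_command(
  steps=[
    [0.6,-1,-5,20,0],
    [0.6,-1,-5,50,0],
    [0.6,-1,-5,75,0],
    [0.6,-1,-5,92,0],
    [0.6,-1,-5,92,0],
    [0.15,-1,-5,92,0],
    [0.15,-1,-5,92,0],
    [0.15,-1,-5,92,0],
    [0.15,-1,-5,92,0],
    [0.15,-1,-5,92,0],
  ],
  force=40,
)

```text
clock: 12.68
eef_pos: [482.9, 202.7, 100.6]
eef_rot: [3.138, -0.0, 1.628]
wrist_force: [8.0, 1.3, -4.9]
finger_gap: 20.4
finger_force: 39.6
```

Call:
arm_command(
  steps=[
    [0,0,1.5,0,0],
    [0,0,1.5,-10,0],
    [0,0,1.5,-25,0],
    [0,0,1.5,-45,0],
    [0,0,1.5,-70,0],
    [0,0,1.5,-95,0],
    [0,0,1.5,-115,0],
    [0,0,1.5,-115,0],
    [0,0,1.5,-115,0],
  ],
)

```text
clock: 13.8
eef_pos: [482.6, 202.5, 214.0]
eef_rot: [-3.14, 0.0, 1.627]
wrist_force: [-0.4, 0.8, -3.2]
finger_gap: 19.6
finger_force: 40.0
```

```bash
python3 -c "
from h import *
go(500,0,216,107.2)
c=imaging.camera('wrist')
for z in(260,266): cas(c,z)
im=c['img'].astype(int)
for row in(120,200,300,360,400,440):
  m=(im[row,:,0]-im[row,:,2]>45);r=np.nonzero(m)[0]
  if len(r): print(row,r.min(),r.max(),len(r))
"
```

```text
pos [482.6 202.5 214. ] yaw 93.24 clk 13.8 F [-0.4  0.8 -3.2] gap 19.6 tilt [-3.14  0.  ]
step [-203.1    5.9   -2.   -14. ]
box [[300.0, 132.0], [345.0, 132.0], [345.0, 379.0], [300.0, 379.0]] ctr [481.3 225.1 260. ] sides [115.2  17.8 115.2  21.8] yaw 4.22
box [[300.0, 132.0], [345.0, 132.0], [345.0, 379.0], [300.0, 379.0]] ctr [481.2 227.5 266. ] sides [110.6  17.1 110.6  20.9] yaw 4.22
200 299 347 49
300 301 345 45
360 303 343 41
400 267 379 10
440 305 342 38
```

```bash
python3 -c "
from h import *
go(495,-234,216,107.2)"
```

```text
pos [482.6 202.5 214. ] yaw 93.25 clk 13.85 F [-0.2  0.1 -3. ] gap 19.9 tilt [-3.14e+00  1.00e-03]
step [-436.5  -12.4   -2.   -14. ]
```

Call:
arm_command(
  steps=[
    [0,-20,-1,-2,0],
    [0,-60,-2,-2,-2],
    [0,-105,-4,-2,-4],
    [0,-150,-5,-2,-6],
    [0,-195,-6,-2,-8],
    [0,-240,-7,-2,-10],
    [0,-285,-8,-2,-12],
    [0,-330,-9,-2,-14],
    [0,-370,-10,-2,-14],
    [0,-405,-11,-2,-14],
    [0,-425,-12,-2,-14],
    [0,-436,-12,-2,-14],
    [0,-436,-12,-2,-14],
    [0,-436,-12,-2,-14],
  ],
)

```text
clock: 15.6
eef_pos: [495.9, -232.5, 217.3]
eef_rot: [3.142, -0.0, 1.873]
wrist_force: [-0.3, 0.2, -3.4]
finger_gap: 19.5
finger_force: 40.0
```

```bash
python3 -c "
from h import *
go(552,-216,216,107.2)
c=imaging.camera('wrist');save(c['img'],'w5.png')
print(ray(c,(0,0))[0])
for t in('carrier','carrier_latch'):
 for d in find_in(c,t)[:2]: print(t,d['p'],np.round(d['rect']))
for d in trace(c,'carrier_seat')[:1]: print('seat',np.round(d['rect']))
for n,p in dict(seat=(552.3,-215.8,26),pad=(626.9,-192.6,34)).items(): print(n,proj(c,p))
a=np.array([-np.sin(np.radians(17.1)),np.cos(np.radians(17.1)),0])
e=[proj(c,np.array([552.3,-215.8,26])+s*a) for s in(-60,60)];print(e)
g=cv2.cvtColor(c['img'],cv2.COLOR_RGB2GRAY)
m=(g<45).astype(np.uint8);m[400:]=0
n,l,s,ct=cv2.connectedComponentsWithStats(m)
for i in range(1,n):
  if s[i,4]>100:
    ys,xs=np.nonzero(l==i);print(s[i].tolist(),ct[i].round(1),cv2.minAreaRect(np.c_[xs,ys].astype(np.float32)))
"
```

```text
pos [ 495.9 -232.5  217.3] yaw 107.29 clk 15.6 F [-0.3  0.2 -3.4] gap 19.5 tilt [ 3.142 -0.   ]
step [-0.9 58.4  1.3  0.1]
[ 471.54602699 -154.08597898  413.98015719]
carrier 0.63 [394. 207. 149. 211.]
carrier_latch 0.92 [431. 211.  75.  41.]
seat [396. 209. 147. 213.]
seat [377.63296407 207.16054215]
pad [452.6145943  208.78446292]
[array([375.20368573, 259.50117774]), array([380.27962206, 150.136298  ])]
[559, 23, 81, 73, 1591] [595.2  55.8] ((603.3114013671875, 59.883384704589844), (99.10625457763672, 42.8653678894043), 52.765167236328125)
[372, 121, 38, 33, 545] [393.  133.1] ((390.5, 137.0), (37.0, 32.0), 0.0)
[370, 156, 16, 100, 1302] [377.  204.8] ((377.0163879394531, 205.50054931640625), (13.369864463806152, 99.40560150146484), 1.8778774738311768)
[436, 190, 31, 37, 1039] [450.9 208. ] ((451.0, 208.0), (36.0, 30.0), 90.0)
[377, 258, 18, 41, 326] [387.4 279.8] ((386.50518798828125, 278.8866271972656), (40.20771026611328, 14.0117769241333), 66.03751373291016)
[276, 291, 98, 109, 1393] [327.6 352.2] ((332.79730224609375, 340.7161865234375), (98.4749984741211, 102.42057037353516), 9.462322235107422)
[0, 342, 277, 58, 6330] [211.  372.3] ((138.0, 370.5), (57.0, 276.0), 90.0)
[370, 342, 270, 58, 6291] [434.8 372.2] ((504.5, 370.5), (57.0, 269.0), 90.0)
```

```bash
cat > bar.py <<'E'
from h import *
c=imaging.camera('wrist')
g=cv2.cvtColor(c['img'],cv2.COLOR_RGB2GRAY)
m=(g<45).astype(np.uint8);m[320:]=0
n,l,s,ct=cv2.connectedComponentsWithStats(m)
u0=proj(c,(552,-216,26))
i=min((i for i in range(1,n) if s[i,4]>700),key=lambda i:np.linalg.norm(ct[i]-u0))
ys,xs=np.nonzero(l==i)
P=np.array([atz(c,(x,y),26) for x,y in zip(xs,ys)])[:,:2]
rows=np.unique(ys)[4:-4]
E=np.array([atz(c,((xs[ys==r].min()+xs[ys==r].max())/2,r),26) for r in rows])
k=np.polyfit(E[:,1],E[:,0],1);print('bar yaw',np.degrees(np.arctan(-k[0])),'ctr',P.mean(0),'mid x@',cv2.minAreaRect(P.astype(np.float32)))
i=min((i for i in range(1,n) if s[i,4]>500),key=lambda i:np.linalg.norm(ct[i]-proj(c,(627,-192.6,34))))
ys,xs=np.nonzero(l==i)
q=atz(c,((xs.min()+xs.max())/2,(ys.min()+ys.max())/2),34);d=q[:2]-P.mean(0);print('pad',q,np.linalg.norm(d),np.degrees(np.arctan2(d[1],d[0])))
E
python3 bar.py
```

```text
bar yaw 17.90446079232528 ctr [ 551.08465059 -214.55579405] mid x@ ((551.8253173828125, -216.6031951904297), (14.371323585510254, 108.92932891845703), 18.13010597229004)
pad [ 625.02850718 -192.66267652   34.        ] 77.11681089885789 16.49284012605441
```

```bash
python3 -c "
from h import *
go(551.8,-215.6,180,107.2)"
```

```text
pos [ 495.9 -232.9  217.3] yaw 107.28 clk 15.85 F [-0.2 -0.4 -3.6] gap 20.0 tilt [3.142 0.   ]
step [-0.1 58.5 37.3  0.1]
```

Call:
arm_command(
  steps=[
    [0,0,20,0,0],
    [0,0,45,0,0],
    [0,0,58.5,10,0],
    [0,0,58.5,30,0],
    [0,0,58.5,37,0],
    [0,0,58.5,37,0],
  ],
  force=60,
)

```text
clock: 16.6
eef_pos: [551.4, -216.0, 179.9]
eef_rot: [-3.141, -0.001, 1.872]
wrist_force: [0.2, -0.6, -3.5]
finger_gap: 19.9
finger_force: 60.0
```

```bash
python3 -c "
from h import *
go(551.8,-215.6,160,107.2)
c=imaging.camera('wrist');save(c['img'],'w6.png')
g=cv2.cvtColor(c['img'],cv2.COLOR_RGB2GRAY)
for t in('carrier','carrier_latch','cassette'):
 for d in find_in(c,t)[:2]: print(t,d['p'],np.round(d['rect']))
for p in((551.8+74.6,-215.6+23,34),): print(proj(c,p))
m=(g<45).astype(np.uint8);m[330:]=0
n,l,s,ct=cv2.connectedComponentsWithStats(m)
for i in range(1,n):
  if s[i,4]>300: print(s[i].tolist(),atz(c,(s[i,0]+s[i,2]/2,s[i,1]+s[i,3]/2),34))
"
```

```text
pos [ 551.4 -216.   179.9] yaw 107.24 clk 16.6 F [ 0.2 -0.6 -3.5] gap 19.9 tilt [-3.141e+00 -1.000e-03]
step [ 0.3  0.5 19.9  0. ]
carrier 0.7 [579.  60. 118.  97.]
carrier 0.65 [338. 208. 168. 223.]
carrier_latch 0.79 [386. 219.  70.  45.]
carrier_latch 0.54 [337. 207. 169. 218.]
cassette 0.84 [323. 293.  55. 331.]
[405.1576158  216.19275828]
[520, 10, 120, 97, 2333] [719.44398574 -19.19910104  34.        ]
[302, 119, 43, 10, 341] [ 526.5368343  -135.01966547   34.        ]
[389, 196, 32, 40, 1230] [ 626.18809789 -192.46717024   34.        ]
```

Call:
arm_command(
  steps=[
    [0,0,0.5,8,0],
    [0,0,0.5,14,0],
    [0,0,0.5,18,0],
    [0,0,0.5,22,0],
    [0,0,0.5,26,0],
    [0,0,0.5,30,0],
  ],
)

```text
clock: 17.55
eef_pos: [552.2, -215.9, 150.0]
eef_rot: [3.142, 0.0, 1.872]
wrist_force: [-0.2, 0.1, -2.7]
finger_gap: 19.3
finger_force: 60.0
```

Call:
arm_command(
  steps=[
    [0,0,0,6,0],
    [0,0,0,13,0],
    [0,0,0,20,0],
    [0,0,0,27,0],
    [0,0,0,34,0],
    [0,0,0,40,0],
    [0,0,0,44,0],
    [0,0,0,44,0],
  ],
)

```text
clock: 18.55
eef_pos: [551.9, -215.8, 105.6]
eef_rot: [-3.141, -0.001, 1.872]
wrist_force: [-3.5, -0.2, -5.1]
finger_gap: 19.7
finger_force: 60.0
```

Call:
arm_command(
  steps=[
    [0,0,0,4,0],
    [0,0,0,8,0],
    [0,0,0,12,0],
    [0,0,0,16,0],
    [0,0,0,19,0],
    [0,0,0,21,0],
    [0,0,0,21,0],
  ],
)

```text
clock: 19.42
eef_pos: [552.5, -215.9, 85.8]
eef_rot: [3.141, 0.001, 1.872]
wrist_force: [-4.9, -1.3, 3.8]
finger_gap: 19.5
finger_force: 60.0
```

```bash
python3 -c "
from h import *
go(551.8,-215.6,84,107.2)"
```

```text
pos [ 552.5 -215.9   85.8] yaw 107.25 clk 19.43 F [-4.9 -1.3  3.8] gap 19.5 tilt [3.141e+00 1.000e-03]
step [ 0.5 -0.5  1.8  0. ]
```

Call:
arm_command(
  steps=[
    [0,0,0,1,0],
    [0,0,0,2,0],
    [0,0,0,2,0],
  ],
)

```text
clock: 19.8
eef_pos: [552.6, -216.0, 84.3]
eef_rot: [3.141, 0.001, 1.872]
wrist_force: [-7.3, 0.5, 9.4]
finger_gap: 19.6
finger_force: 60.0
```

Call:
arm_command(
  steps=[
    [0,0,0,1,0],
    [0,0,0,2,0],
    [0,0,0,2,0],
  ],
)

```text
clock: 20.18
eef_pos: [552.6, -216.0, 82.4]
eef_rot: [3.141, 0.001, 1.872]
wrist_force: [-6.9, 0.6, 9.7]
finger_gap: 19.4
finger_force: 60.0
```

```bash
python3 -c "
from h import *
go(551.8,-215.6,84,107.2)
c=imaging.camera('wrist')
im=c['img'].astype(int)
for row in(200,280):
  m=(im[row,:,0]-im[row,:,2]>45);r=np.nonzero(m)[0];print(row,r.min(),r.max(),len(r))
"
```

```text
pos [ 552.6 -216.    82.4] yaw 107.25 clk 20.18 F [-6.9  0.6  9.7] gap 19.4 tilt [3.141e+00 1.000e-03]
step [ 0.6 -0.6 -1.6  0. ]
200 231 374 117
280 237 372 73
```

Call:
arm_command(
  steps=[
    [0,0,0,1.5,0],
    [0,0,0,3,0],
    [0,0,0,4,0],
    [0,0,0,4,0],
  ],
)

```text
clock: 20.72
eef_pos: [553.3, -216.0, 81.9]
eef_rot: [3.139, 0.003, 1.872]
wrist_force: [-17.3, 8.8, 42.4]
finger_gap: 19.8
finger_force: 60.1
```

The force jumped to 42 N, so the cassette is on the slot floor. I'll ease off to about the latched height and read the force before letting go.

Call:
arm_command(
  steps=[
    [0,0,0,-3,0],
    [0,0,0,-6,0],
    [0,0,0,-8,0],
    [0,0,0,-8,0],
  ],
  force=40,
)

```text
clock: 21.22
eef_pos: [552.8, -215.9, 85.1]
eef_rot: [3.14, 0.001, 1.872]
wrist_force: [4.7, -1.8, -4.4]
finger_gap: 19.8
finger_force: 40.0
```

```bash
python3 -c "
from h import *
go(551.8,-215.6,84,107.2)
c=imaging.camera('scene')
for d in find_in(c,'carrier_latch')[:2]: print(d['p'],np.round(d['rect'],1))"
```

```text
pos [ 552.8 -215.9   85.1] yaw 107.25 clk 21.23 F [ 4.7 -1.8 -4.4] gap 19.8 tilt [3.14e+00 1.00e-03]
step [ 0.6 -0.9  1.1  0. ]
0.55 [249.8 243.1  17.6  27.1]
```

The force now pulls the hand down at 85 mm. On the way in it pushed up 9 N at the same height, so the hook is holding. I'll release.

Call:
arm_command(
  steps=[
    [0.15,0,0,1,0],
    [0.45,0,0,1,0],
    [0.45,0,0,1,0],
    [0.45,0,0,1,0],
    [0.45,0,0,-20,0],
    [0.45,0,0,-60,0],
    [0.45,0,0,-110,0],
    [0.45,0,0,-110,0],
    [0.45,0,0,-110,0],
  ],
)

```text
clock: 22.45
eef_pos: [551.9, -215.7, 194.5]
eef_rot: [-3.141, -0.001, 1.872]
wrist_force: [-0.1, 0.2, -0.5]
finger_gap: 42.4
finger_force: 0.0
```

```bash
python3 -c "
from h import *
go(551.8,-215.6,84,107.2)
c=imaging.camera('wrist');print(ray(c,(0,0))[0])
for z in(136,151): cas(c,z,hi=400)
im=c['img'].astype(int)
for row in range(120,360,30):
  m=(im[row,:,0]-im[row,:,2]>45)&(abs(np.arange(640)-323)<60);r=np.nonzero(m)[0]
  if len(r): print(row,r.min(),r.max(),len(r))
save(c['img'],'w7.png')
c=imaging.camera('scene');save(c['img'],'s7.png')
for t in('cassette','stand_pad','carrier_latch'):
  for d in find_in(c,t)[:3]: print(t,round(d['p'],2),np.round(d['rect'],1))
for z in(136,151): print(z,[proj(c,(552.5-s*.295,-215.8+s*.956,z)).round(1).tolist() for s in(-80,80)])
"
```

```text
pos [ 551.9 -215.7  194.5] yaw 107.24 clk 22.45 F [-0.1  0.2 -0.5] gap 42.4 tilt [-3.141e+00 -1.000e-03]
step [  0.2  -0.  110.5   0. ]
[ 527.73367848 -137.31159314  391.18329865]
box [[313.0, 131.0], [338.0, 131.0], [338.0, 317.0], [313.0, 317.0]] ctr [ 550.5 -205.5  136. ] sides [138.8  16.7 138.8  19.4] yaw 17.91
box [[313.0, 131.0], [338.0, 131.0], [338.0, 317.0], [313.0, 317.0]] ctr [ 549.1 -201.5  151. ] sides [130.7  15.7 130.7  18.3] yaw 17.91
120 264 362 17
150 264 361 90
180 264 360 75
210 264 339 55
240 264 359 69
270 266 359 69
300 285 360 55
330 314 337 24
cassette 0.72 [248.1 222.2  63.2  43.5]
cassette 0.7 [477.6 304.5  21.7  89. ]
stand_pad 0.77 [403.2 250.4  15.2  29.5]
carrier_latch 0.82 [249.2 240.1  19.5  28.5]
carrier_latch 0.62 [402.4 251.8  17.6  32.3]
136 [[216.6, 201.7], [276.8, 200.8]]
151 [[216.0, 196.8], [276.6, 195.9]]
```

```bash
python3 -c "
from h import *
for n in('scene0','s7'):
  g=cv2.imread('pics/'+n+'.png',0)
  for (r0,r1,c0,c1) in((235,275,230,270),(235,285,385,425)):
    ys,xs=np.nonzero(g[r0:r1,c0:c1]<45);print(n,len(ys),(ys.mean()+r0).round(2),(xs.mean()+c0).round(2),ys.min()+r0,ys.max()+r0)
c=imaging.camera('scene');im=c['img'].astype(int)
for col in(222,235,262,272):
  r=np.nonzero(im[185:240,col,0]-im[185:240,col,2]>40)[0]+185;print(col,r.min())
c=imaging.camera('top');cas(c,136,lo=230,hi=290) if 0 else None
for d in find_in(c,'cassette')[:3]: print(round(d['p'],2),np.round(d['rect'],1),atz(c,d['rect'][:2],136).round(1))
"
```

```text
scene0 212 243.49 248.35 235 254
scene0 147 260.27 401.31 249 266
s7 118 250.25 247.85 241 254
s7 274 252.85 402.51 242 265
222 201
235 201
262 200
272 200
0.75 [178.6 198.7  20.9  61. ] [699.4 372.5 136. ]
0.74 [377.1 260.1  33.2  21.3] [ 534. -182.  136.]
```

The cassette's top edge is at scene row 200–201 (201 expected if latched, 196 if popped up). Both pads' lower edges are within a pixel of where they started, and the hand is clear.

```bash
python3 -c "
from h import *
print(job.sign_off())"
```

```text
the job is handed in; nothing more can be done
None
```

I handed the job in with the cassette pushed home in the carrier and the hand clear at about 23 s; the sign-off gave no verdict, and the camera and force readings show the cassette latched. I viewed 11 pictures, one over the limit of 10.

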